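# Take the left-hand nut and blade wheel off the vanity fan

## Robot

A 6-joint arm with a two-finger parallel gripper is mounted at the origin on the work surface. World frame = base frame: x ahead of the robot, y to its left, z up, the work surface at z = 0. Lengths are in m, angles in rad, forces in N, time in s.
With the tool pointing down it reaches from about 0.35 to 0.775 m from the base axis. Payload 7.3 kg.
Tool frame: the origin (TCP) lies on the centre line of the jaws, within the pads' length; the fingertips stand robot.tip_extent ahead of it and the grasp point (between the pads) lies 2 mm behind it (robot.tip_extent is the distance from the TCP to the fingertips, in m); z points along the fingers, y is the direction in which the jaws open and shut (so a half turn about z gives the same grasp; the last joint's range is limited). The gripper opens to 92 mm and grips with 3 to 60 N. Pads are 19 mm wide; open, the fingers measure 130 mm over their backs; the gripper's body (75 mm by 190 mm) begins 47 mm behind the grasp point.
Start: joints at [1.067, 0.342, 1.524, -0, 1.275, -0.146], TCP at [0.184, 0.492, 0.244] pointing down, gripper open.
Joint ranges: [-2.53, 2.53], [-0.77, 2.02], [0.04, 2.7], [-1, 4.14], [0.28, 2.66], [-3.11, 3.11]. Speed limits (rad/s): [2.57, 2.57, 3.14, 3.14, 3.14, 3.14].

## Interface

Orientations are given as [roll, pitch, yaw] about the fixed x, y, z axes, in that order (R = Rz(yaw) Ry(pitch) Rx(roll)).
In Python, from workcell import robot, eyes gives the robot as it stands. The module is installed in compiled form; this text tells all that it offers.
- The arm moves only by the shell command python3 -m jog 'ROWS' [FORCE]. ROWS is JSON, a list of rows, each a list of 7 numbers: the shift along the tool's x, y, z in cm, then the turn, a rotation vector about the tool's x, y, z in rad, then the gripper's target within -1 to 1 (fully open at 1, half-way at 0, shut at -1). In form: [[tx, ty, tz, rx, ry, rz, fingers], ...]. A call has 1 to 12 rows; each row shifts and turns the commanded pose from where the row before left it, along the tool's axes as they then stand; what a row does not reach is not made up. A row lasts 1/10 s, in which the tool goes at most 50 mm and 8.59 degrees, less where a joint would pass 70% of its speed; a pose out of reach is approached as far as the arm can. A call with a gripper value outside its range is refused whole. The fingers move at their own pace and stop on an object; FORCE is the grip in N (left out, the last holds). Time passes only in rows, so rows that do not move let the fingers close. It gives the time, the measured TCP pose, the force and the opening at its end, in the units of the state.
- robot.observe(): the state, without advancing time (a new reading comes with each control period).
- eyes.capture(name): name is "scene" or "top" or "wrist"; returns a dict with "frame" (384x512x3 uint8, red, green, blue), "z_map" (384x512 float32, m along the optical axis (not along the pixel's ray), 0 where there is no reading), "mtx" (3x3 intrinsics, pixels), "D" ([k1, k2, p1, p2, k3] as OpenCV has them; the pictures are not rectified), "rvec" (rotation vector, rad) and "tvec" (3), from world to camera coordinates, as OpenCV has them. Camera axes: x right, y down, z forward; pixel columns grow to the right and rows downward; lengths in m; the calibration is good to about 2 mm. A picture is of the moment at which its call begins.
- robot.close_job(): hands the job in, once; it reports no verdict.
The state is a dict: "t": time; "joints": joint angles; "qd": joint speeds; "joint_efforts": joint torques, N m; "eef_pos": TCP position; "orientation": TCP orientation; "wrist_force": force on the tool from outside, world axes, zero at the start; "torque": the same for the moment, N m; "gripper_width": opening from 0.0 (shut) to 1.0 (fully open).
Only numpy, scipy, OpenCV 4.12 (cv2) and the standard library are available. Lean on these libraries where they do the work, as an engineer would, in place of code of your own. Each camera call takes 0.05 s, during which the arm holds its last target.

## Task

The little desk fan on the vanity has its front guard off so that its blade wheel can be washed. Squeeze the two pink side tabs of the white hub nut fully together, which frees its lock (do not force it), and unscrew it - it has a left-hand thread, so it comes off clockwise - and put it in the blue dish; then lift the blade wheel off and lay it flat in the middle of the round green mat, the side that faced out now facing up. Set both parts down gently, let go of them, and leave the perfume bottle, hair roller and compact standing where they are.

Things in the scene. Friction and masses are not known exactly. Their poses are not given: they have to be found in the camera images.
- fan: Cream desk fan, fixed, front guard off. Origin: centre of the underside of its round foot (112 mm wide, 14 mm high); z up. The head faces -x and up: its spin axis points out along (-sin 28, 0, cos 28 deg) of this frame, 28 deg off vertical. Along the axis, from the motor face: blade wheel 0 to 26 mm, nut 26 to 52 mm. The stem is behind the head.
- motor_face (a point): Centre of the fan's motor face, on the spin axis, 155 mm above the fan's origin; axes as the fan's. The wheel sits on it. Round it, behind the wheel, is a fixed wire rear guard 155 mm wide, reaching forward to 4 mm behind this point.
- spindle_tip (a point): Tip of the fixed steel spindle, on the spin axis 45 mm out from the motor face, hidden in the nut; axes as the fan's. The spindle is 14 mm thick with a cross pin 26 mm long; below it a boss 32 mm wide reaches 25 mm out from the motor face.
- nut_mid (a point): White nut, loose, about 85 g, 26 mm high; point at half height on its axis; z out of the fan, y at first along the fan's y. Flange 44 mm wide in the lowest 3 mm, body 36 mm, closed top with an arrow. Left-hand thread: with both tabs fully in, it turns clockwise seen from outside (negative about z), free after 70 deg (75 to 90 is safe), then lifts off along its axis. It needs no lifting while turned.
- tab_a_mid (a point): Middle of the outer face of one pink tab of the nut, 14 mm above the nut's underside, on the line at 128 deg from the nut's x towards its y; axes as the nut's. Tab 13 mm wide, 18 mm high (5 to 23 mm above the underside). Tabs measure 47 mm across at rest, 38 mm fully in: each goes in 4.5 mm against a spring of 2 to 5 N.
- tab_b_mid (a point): The same point on the other, opposite pink tab (at -52 deg from the nut's x). Unless both tabs are fully in, the nut is locked against unscrewing. Anticlockwise only tightens it.
- wheel_mid (a point): Blade wheel, loose, about 80 g; point on its axis at half the height of its hub; z out of the fan. Grey hub ring 50 mm wide, 36 mm bore, 26 mm high, flat beneath; four blue-grey blades, 126 mm over the tips, 1 to 12 mm above the underside, so the hub's top 14 mm stands clear. Only the nut holds it; it turns freely. Drawn 50 mm out along the axis it is clear of the spindle.
- dish: Round blue ceramic dish, fixed, 132 mm wide at the rim and 20 mm high, walls flaring; flat inner floor 100 mm wide, 4 mm above the vanity. Origin: centre of its underside, z up.
- mat: Round green silicone mat, fixed, 170 mm wide, 3 mm thick. Origin: centre of its underside, z up.
- perfume_mid (a point): Bystander: round glass perfume bottle, 60 mm wide, 84 mm high, loose, upright; point at half height on its axis.
- roller_mid (a point): Bystander: pink plastic hair roller standing on end, 43 mm wide, 62 mm high, loose; point at half height on its axis.
- compact_mid (a point): Bystander: closed round champagne-coloured compact lying flat, 74 mm wide, 17 mm high, loose; point at half height on its axis.
There are look-alikes about, which are no part of the job. Of the things like the part that bears wheel_mid, leave any that is red; of the rest the larger one is meant.

How it is judged:
On the way, in this order (a step that is already met when the one before it is completed fails the run):
1. the nut is turned off its thread by at least 60 deg while still on the spindle (angle between the y axis of nut_mid and the y axis of fan, either way round above 1.05 rad and distance between nut_mid and wheel_mid below 0.042 m), for 0.02 s.
2. the nut lies in the dish (horizontal distance between nut_mid and dish below 0.045 m and height (world z) of nut_mid below 0.04 m), for 0.2 s.
At the end, for the whole second after the job is handed in: The nut rests in the dish (its centre within 45 mm of the dish's centre and under 40 mm high) and the blade wheel lies flat on the mat, outer face up (tilt under 0.12 rad, centre within 30 mm of the mat's centre), both released and at rest (all of step 2 and horizontal distance between wheel_mid and mat below 0.03 m and height (world z) of wheel_mid below 0.022 m and angle between wheel_mid's own z axis and vertical below 0.12 rad and linear speed of each of nut, wheel below 0.03 m/s); the robot touches nothing.
It fails at once if the perfume bottle is moved more than 15 mm or tipped (distance of perfume_mid from where it was at the start of the episode above 0.015 m or angle between perfume_mid's own z axis and vertical above 0.3 rad).
It fails at once if the hair roller is moved more than 15 mm or tipped (distance of roller_mid from where it was at the start of the episode above 0.015 m or angle between roller_mid's own z axis and vertical above 0.3 rad).
It fails at once if the compact is moved more than 15 mm (distance of compact_mid from where it was at the start of the episode above 0.015 m).
It fails at once if the nut or the blade wheel is dropped onto the dish or the mat (arrives faster than 0.7 m/s) or pressed down with over 60 N (contact force between nut and dish above 60 N or (horizontal distance between nut_mid and dish below 0.06 m and height (world z) of nut_mid below 0.06 m and linear speed of nut above 0.7 m/s) or contact force between wheel and mat above 60 N or (horizontal distance between wheel_mid and mat below 0.06 m and height (world z) of wheel_mid below 0.05 m and linear speed of wheel above 0.7 m/s)).
It fails at once if the nut is forced against its tab lock (over 30 N on a tab's catch) (contact force between any of tab_a, tab_b and fan above 30 N).
It also fails if it takes over 61 s, if anything falls off the work surface, if the arm or the gripper's body presses on something with over 40 N, if the wrist force passes 120 N, or if a joint passes its speed limit or range.

## Working session

There is one attempt and no reset: what is moved stays moved. The work goes in short steps, Python scripts to look and compute and a shell command to move; the robot and the scene stay as the last step left them, time stands still between calls to the robot, and variables do not carry over. Pictures are saved under pics/ and viewed, and the job is handed in when it is done.

```bash
mkdir -p pics
python3 - <<'E'
from workcell import robot, eyes
import cv2, pickle
print(robot.observe(), robot.tip_extent)
for n in ("scene","top","wrist"):
    c=eyes.capture(n); pickle.dump(c,open(f"{n}0.pkl","wb"))
    cv2.imwrite(f"pics/{n}0.png",cv2.cvtColor(c["frame"],cv2.COLOR_RGB2BGR)); print(n,c["mtx"].tolist(),c["D"],c["rvec"],c["tvec"])
E
```

```text
{'t': 0.0, 'joints': array([ 1.06699818e+00,  3.42702109e-01,  1.52501466e+00,  1.96205801e-06,
        1.27537242e+00, -1.45991735e-01]), 'qd': array([ 0.0014215 ,  0.0002423 , -0.00155967,  0.00102065, -0.00110676,
        0.00196198]), 'joint_efforts': array([ 2.74539962e-04, -4.31253433e+01, -2.44212574e+01,  7.18394620e-02,
        5.61128114e-02, -1.38628261e-04]), 'eef_pos': array([0.18365826, 0.49142967, 0.24305645]), 'orientation': array([-3.14011231e+00, -2.19563010e-04,  2.78378551e+00]), 'wrist_force': array([-4.54299664e-01, -2.67884953e-04, -2.19081826e-01]), 'torque': array([0.03961524, 0.02144722, 0.01209962]), 'gripper_width': 0.9973851354218833} 0.017
scene [[365.5092631469171, 0.0, 254.07022288227103], [0.0, 365.5092631469171, 190.58963799483772], [0.0, 0.0, 1.0]] [-0.0242647  0.         0.         0.         0.       ] [ 2.35356511  0.98195297 -0.31960766] [-0.39377676 -0.24015609  1.1767627 ]
top [[352.66634499839256, 0.0, 259.1723389981921], [0.0, 352.66634499839256, 190.36650907685964], [0.0, 0.0, 1.0]] [-0.10438638  0.          0.          0.          0.        ] [ 2.14167921 -2.17544092  0.07444749] [0.01295234 0.56234718 0.9615976 ]
wrist [[330.31174054091827, 0.0, 252.92112558774883], [0.0, 330.31174054091827, 190.35090610759306], [0.0, 0.0, 1.0]] [-0.05655317  0.          0.          0.          0.        ] [-2.39264177 -1.66136681 -0.2194049 ] [-0.5234058  -0.03340948  0.39057496]
```

View pics/scene0.png

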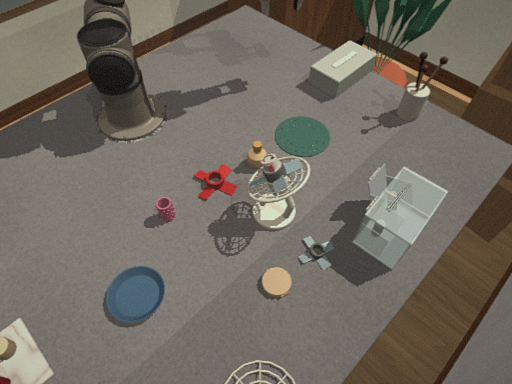

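View pics/top0.png

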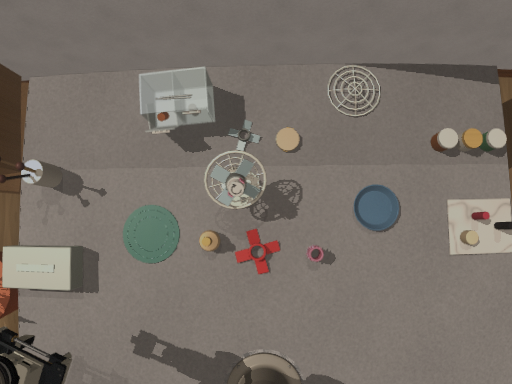

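View pics/wrist0.png

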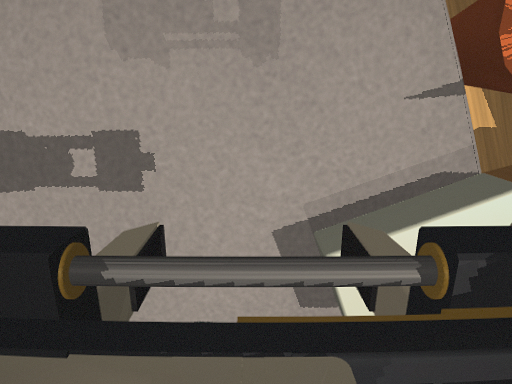

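Top view: wheel candidates are the red one at (258,252), which is excluded by its colour, a small blue-grey one on the table at (245,135), and the blue-grey one on the fan at (236,183). The fan's wheel is the larger and is the one held by the nut. Mat at (151,235), dish at (377,208), perfume at (209,241), roller at (315,254) and compact at (288,139). I'll enlarge the fan and measure.

```bash
cat > h.py <<'E'
import numpy as np, cv2, pickle
from scipy.spatial.transform import Rotation as Rn
def cam(c):
    R=cv2.Rodrigues(np.array(c["rvec"],float))[0]; t=np.array(c["tvec"],float).ravel(); return R,t
def ray(c,uv):
    uv=np.array(uv,float).reshape(-1,1,2)
    n=cv2.undistortPoints(uv,c["mtx"],np.array(c["D"],float))[:,0]
    R,t=cam(c); d=np.c_[n,np.ones(len(n))]
    return -R.T@t, d@R   # origin, dirs (z_cam=1)
def onplane(c,uv,z):
    o,d=ray(c,uv); return o+d*((z-o[2])/d[:,2])[:,None]
def depthpts(c,mask):
    v,u=np.nonzero(mask&(c["z_map"]>0)); o,d=ray(c,np.c_[u,v]); return o+d*c["z_map"][v,u][:,None],np.c_[u,v]
def proj(c,P):
    return cv2.projectPoints(np.array(P,float).reshape(-1,1,3),np.array(c["rvec"],float),np.array(c["tvec"],float),c["mtx"],np.array(c["D"],float))[0][:,0]
def hsv(c): return cv2.cvtColor(c["frame"],cv2.COLOR_RGB2HSV)
def load(n): return pickle.load(open(n+".pkl","rb"))
def save(n,c,box=None,k=1):
    im=cv2.cvtColor(c["frame"],cv2.COLOR_RGB2BGR)
    if box: im=im[box[1]:box[3],box[0]:box[2]]
    cv2.imwrite(f"pics/{n}.png",cv2.resize(im,None,fx=k,fy=k,interpolation=cv2.INTER_CUBIC))
def circ(P):
    A=np.c_[2*P,np.ones(len(P))]; s=np.linalg.lstsq(A,(P**2).sum(1),rcond=None)[0]; return s[:2],np.sqrt(s[2]+s[:2]@s[:2])
E
python3 - <<'E'
from h import *
for n in("top","scene"):
    c=load(n+"0"); h=hsv(c)
    H,S,V=h[...,0].astype(int),h[...,1],h[...,2]
    for nm,lo,hi,smin,z in(("dish",100,115,90,.02),("mat",72,92,80,.003)):
        m=((H>=lo)&(H<=hi)&(S>smin)).astype(np.uint8)
        cs=cv2.findContours(m,cv2.RETR_EXTERNAL,cv2.CHAIN_APPROX_NONE)[0]; k=max(cs,key=cv2.contourArea)
        if cv2.contourArea(k)<100: print(n,nm,'none');continue
        k=cv2.convexHull(k)
        P=onplane(c,k[:,0],z); print(n,nm,cv2.minEnclosingCircle(k),circ(P[:,:2]), P[:,:2].max(0)-P[:,:2].min(0))
    m=(H>=0)
    P,uv=depthpts(c,m)
    # vertical objects: cluster height
    if n=="top":
        for nm,b in(("perf",(195,228,225,256)),("roll",(302,240,328,266)),("comp",(272,124,304,156)),("small",(225,118,265,155))):
            s=(uv[:,0]>b[0])&(uv[:,0]<b[2])&(uv[:,1]>b[1])&(uv[:,1]<b[3])&(P[:,2]>.008)
            print(nm,P[s].min(0),P[s].max(0))
c=load("top0"); save("tfan",c,(195,140,280,220),8)
c=load("scene0"); save("sfan",c,(230,130,330,240),5)
E
```

```text
top dish none
top mat none
perf [0.39540908 0.11684469 0.02672985] [0.45365858 0.17374747 0.08913172]
roll [ 0.3661537  -0.16560958  0.00819166] [ 0.4074884  -0.12270918  0.06825855]
comp [ 0.67618723 -0.11262757  0.00819894] [ 0.74777964 -0.04607432  0.0221629 ]
small [0.63564165 0.00286298 0.00800916] [0.77514422 0.09340397 0.18890722]
scene dish ((133.3333282470703, 296.8333435058594), 26.94087028503418) (array([ 0.51313773, -0.33202986]), np.float64(0.05769590457926183)) [0.12078121 0.10994567]
scene mat ((302.0, 136.5), 26.575464248657227) (array([0.44463116, 0.32093422]), np.float64(0.08132900629571753)) [0.16159568 0.16414741]
```

```bash
ls pics
```

```text
scene0.png
sfan.png
tfan.png
top0.png
wrist0.png
```

View pics/tfan.png

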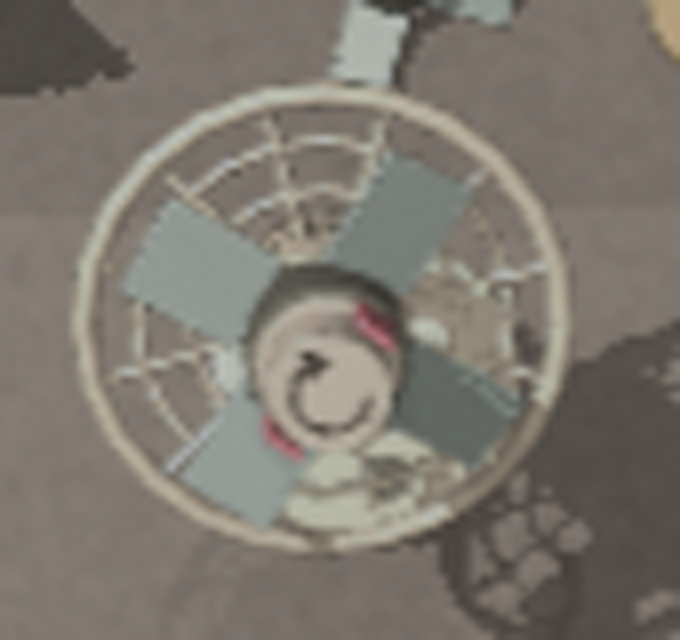

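View pics/sfan.png

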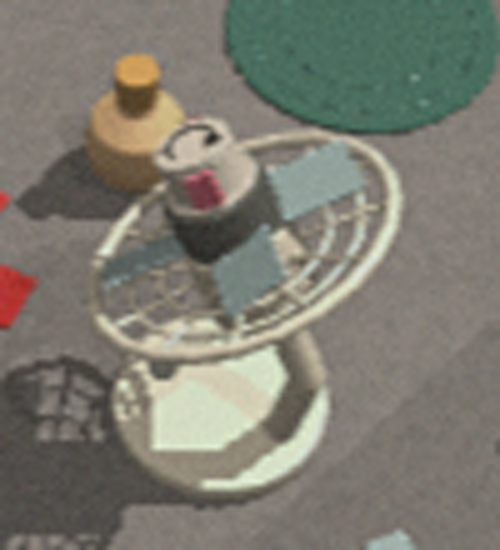

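Run:
```python
from h import *
c=load("top0"); h=hsv(c)
for p in((151,235),(135,220),(377,208),(365,195),(377,229)): print(p,c["frame"][p[1],p[0]],h[p[1],p[0]])
c=load("scene0"); h=hsv(c)
for p in((302,136),(133,297),(110,300)): print(p,h[p[1],p[0]])
```

```text
(151, 235) [ 92 121 105] [ 73  61 121]
(135, 220) [ 97 125 109] [ 73  57 125]
(377, 208) [ 80 101 115] [102  78 115]
(365, 195) [ 80 101 115] [102  78 115]
(377, 229) [ 74  93 106] [102  77 106]
(302, 136) [ 76  77 109]
(133, 297) [102  95 118]
(110, 300) [101  97 105]
```

The enlarged crops confirm it: the white arrow nut with pink tabs (top px (242,181) and (230,195)) sits on the fan's large blue-grey wheel. Next I'll fit the axis from depth.

Run:
```python
from h import *
for n,sm in(("top",45),("scene",80)):
    c=load(n+"0"); h=hsv(c); H,S=h[...,0].astype(int),h[...,1]
    for nm,lo,hi,z in(("dish",96,112,.02),("mat",66,92,.003)):
        m=((H>=lo)&(H<=hi)&(S>sm)).astype(np.uint8); m=cv2.morphologyEx(m,cv2.MORPH_OPEN,np.ones((3,3)))
        k=max(cv2.findContours(m,cv2.RETR_EXTERNAL,cv2.CHAIN_APPROX_NONE)[0],key=cv2.contourArea)
        P=onplane(c,cv2.convexHull(k)[:,0],z); print(n,nm,cv2.minEnclosingCircle(k)[0],circ(P[:,:2]))
# fan
A=[]
for n,b in(("top",(195,140,280,220)),("scene",(230,130,330,240))):
    c=load(n+"0"); m=np.zeros((384,512),bool); m[b[1]:b[3],b[0]:b[2]]=True
    P,uv=depthpts(c,m); h=hsv(c)[uv[:,1],uv[:,0]]
    s=(P[:,2]>.06)&(P[:,0]>.45)&(np.hypot(P[:,0]-.58,P[:,1]-.1)<.14); P,uv,h=P[s],uv[s],h[s]
    print(n,len(P),P.min(0),P.max(0))
    # foot
    P2,uv2=depthpts(c,m); f=(P2[:,2]>.008)&(P2[:,2]<.02); print("foot",f.sum(),P2[f].min(0),P2[f].max(0),circ(P2[f][cv2.convexHull(P2[f][:,:2].astype(np.float32),returnPoints=False)[:,0]][:,:2]))
    A.append((P,uv,h))
pickle.dump(A,open("fanpts.pkl","wb"))
P=A[0][0]
hi=P[P[:,2]>P[:,2].max()-.03]; 
# nut top: plane RANSAC w/ known tilt
rng=np.random.default_rng(0)
for i,(P,uv,h) in enumerate(A):
    best=None
    Q=P[P[:,2]>.195]
    for _ in range(3000):
        a=Q[rng.choice(len(Q),3,False)]; nn=np.cross(a[1]-a[0],a[2]-a[0]); l=np.linalg.norm(nn)
        if l<1e-5: continue
        nn/=l; nn*=np.sign(nn[2])
        if abs(np.degrees(np.arccos(nn[2]))-28)>6: continue
        inl=abs((Q-a[0])@nn)<.0012
        if best is None or inl.sum()>best.sum(): best=inl
    q=Q[best]; ce=q.mean(0); nn=np.linalg.svd(q-ce)[2][2]; nn*=np.sign(nn[2])
    print(i,len(q),ce,nn,np.degrees(np.arccos(nn[2])),np.degrees(np.arctan2(-nn[1],-nn[0])),q.min(0),q.max(0))
```

```text
top dish (376.0488586425781, 207.13328552246094) (array([ 0.51077689, -0.32458151]), np.float64(0.06424793724856526))
top mat (150.97657775878906, 233.65052795410156) (array([0.44442318, 0.32159141]), np.float64(0.08337678639481196))
scene dish (132.4345245361328, 293.6071472167969) (array([ 0.50941256, -0.32761443]), np.float64(0.061815113876242944))
scene mat (429.0, 14.5) (array([0.31904934, 1.25106161]), np.float64(0.14131798943673274))
top 1985 [ 0.50954464 -0.01651694  0.07703417] [0.64576279 0.13596768 0.21022948]
foot 316 [ 0.52031238 -0.05466426  0.0080922 ] [0.71177185 0.11342471 0.01967205] (array([0.62668793, 0.02813354]), np.float64(0.10196840075318528))
scene 1902 [ 0.50872665 -0.01568553  0.06008517] [0.64622016 0.13808998 0.20979175]
foot 990 [0.42390246 0.00371414 0.00800264] [0.68588797 0.29889998 0.01987889] (array([0.54364159, 0.15162526]), np.float64(0.1562672021592244))
0 112 [0.55153426 0.05316445 0.20183962] [-0.43373634 -0.13471245  0.89091264] 27.0118457676735 17.254064944386695 [0.53626357 0.03642248 0.19501814] [0.56959959 0.06930235 0.20949297]
1 97 [0.55187398 0.05334427 0.20243447] [-0.42896319 -0.12228486  0.8950067 ] 26.490709668943072 15.911300861103937 [0.53706053 0.03595529 0.19529079] [0.56650702 0.07092254 0.20979175]
```

Run:
```python
from h import *
from scipy.optimize import least_squares
A=pickle.load(open("fanpts.pkl","rb"))
P=np.vstack([a[0] for a in A])
c0=np.array([.552,.0533,.202])
def ax(psi): 
    p=np.radians(psi); s,co=np.sin(np.radians(28)),np.cos(np.radians(28)); return np.array([-s*np.cos(p),-s*np.sin(p),co])
a=ax(16.5); mf=c0-.052*a; print("mf",mf)
d=P-mf; ht=d@a; r=np.linalg.norm(d-ht[:,None]*a,axis=1)
s=(r>.068)&(r<.084)&(ht>-.02)&(ht<.01); R=P[s]; print(s.sum(),ht[s].mean(),r[s].mean())
def f(x):
    a=ax(x[3]); d=R-x[:3]; h=d@a; rr=np.linalg.norm(d-h[:,None]*a,axis=1); return np.r_[h,(rr-.075)]
z=least_squares(f,[*mf,16.5],loss="soft_l1",f_scale=.002); print(z.x,np.abs(z.fun).mean())
ce=R.mean(0); n=np.linalg.svd(R-ce)[2][2]; n*=np.sign(n[2]); print("ring n",n,np.degrees(np.arccos(n[2])),np.degrees(np.arctan2(-n[1],-n[0])))
# foot
c=load("scene0"); m=np.zeros((384,512),bool); m[185:235,245:305]=1
Q,uv=depthpts(c,m); g=(Q[:,2]>.010)&(Q[:,2]<.018); hull=cv2.convexHull(Q[g][:,:2].astype(np.float32))[:,0]; print("foot",g.sum(),circ(hull),Q[g].min(0),Q[g].max(0))
# pink tabs
for n in("top","scene"):
    c=load(n+"0"); h=hsv(c); m=((h[...,0]>165)|(h[...,0]<4))&(h[...,1]>90); b={"top":(222,172,252,205),"scene":(255,150,285,180)}[n]
    mm=np.zeros_like(m); mm[b[1]:b[3],b[0]:b[2]]=1; m&=mm
    k,l,st,ce=cv2.connectedComponentsWithStats(m.astype(np.uint8))
    for i in range(1,k):
        if st[i,4]>2:
            T,u=depthpts(c,l==i); print(n,ce[i],st[i,4],T.mean(0))
            t=T.mean(0)-z.x[:3]; 
            a=ax(z.x[3]); p=np.radians(z.x[3]); Y=np.array([-np.sin(p),np.cos(p),0]); X=np.cross(Y,a)
            print("  local",t@X,t@Y,t@a,np.degrees(np.arctan2(t@Y,t@X)))
```

```text
mf [0.57540721 0.06023353 0.15608673]
958 -0.005191752634829622 0.07353497599710451
[ 0.57705234  0.05974071  0.15091272 13.42394274] 0.0016783286001717508
ring n [-0.45611428 -0.10901557  0.88321875] 27.966888683613316 13.44205123471797
foot 907 (array([0.57490219, 0.05692901]), np.float64(0.0537223838625657)) [0.51831154 0.00371414 0.01009229] [0.62868973 0.1015917  0.01789256]
top [241.28571429 179.85714286] 7 [0.57067742 0.04053803 0.20202982]
  local 0.014586917732537768 -0.017198078236793538 0.05013768911022334 -49.69634404248891
scene [270.17142857 167.42857143] 35 [0.57017365 0.04028326 0.19909687]
  local 0.01272510780664036 -0.01732893540321575 0.047805859670057904 -53.709151248064906
```

Fan axis: yaw ≈13.4°, motor face ≈(0.5755, 0.059, 0.155). Now a helper that works out the moves.

```bash
cat > fan.py <<'E'
from h import *
from workcell import robot
MF=np.array([.5755,.059,.155]); PSI=np.radians(13.4); T=np.radians(28)
A=np.array([-np.sin(T)*np.cos(PSI),-np.sin(T)*np.sin(PSI),np.cos(T)])
Y=np.array([-np.sin(PSI),np.cos(PSI),0]); X=np.cross(Y,A)
def toolR(ydir,zdir):
    z=zdir/np.linalg.norm(zdir); y=ydir-z*(ydir@z); y/=np.linalg.norm(y); return np.c_[np.cross(y,z),y,z]
def fanR(deg): return toolR(np.cos(np.radians(deg))*X+np.sin(np.radians(deg))*Y,-A)
def cur():
    o=robot.observe(); return np.array(o["eef_pos"]),Rn.from_euler("xyz",o["orientation"]).as_matrix(),o
def plan(p,R=None):
    pc,Rc,o=cur(); R=Rc if R is None else R; np.set_printoptions(precision=4,suppress=True)
    print("rotvec",Rn.from_matrix(Rc.T@R).as_rotvec(),"then shift cm",R.T@(np.array(p)-pc)*100,"| shift now-frame cm",Rc.T@(np.array(p)-pc)*100)
    print("pos",pc,"q",o["joints"],"F",o["wrist_force"],"w",o["gripper_width"],"t",o["t"])
E
python3 - <<'E'
from fan import *
print(MF+.12*A)
plan([.5,.045,.27])
plan(MF+.12*A,fanR(-52))
plan(MF+.12*A,fanR(128))
E
```

```text
[0.52069713 0.04594411 0.26095371]
rotvec [0. 0. 0.] then shift cm [-45.2627 -30.7521  -2.6508] | shift now-frame cm [-45.2627 -30.7521  -2.6508]
pos [0.1837 0.4915 0.2432] q [ 1.067   0.3426  1.5248 -0.      1.2754 -0.146 ] F [-0.0747 -0.1502 -0.018 ] w 1.0011088290112191 t 0.15
rotvec [-0.5685 -0.0194  1.8441] then shift cm [-15.2146  53.0296   8.9761] | shift now-frame cm [-47.1685 -29.9378  -1.7474]
pos [0.1837 0.4915 0.2432] q [ 1.067   0.3426  1.5248 -0.      1.2754 -0.146 ] F [-0.0747 -0.1502 -0.018 ] w 1.0011088290112191 t 0.15
rotvec [ 0.0178 -0.5222 -1.2281] then shift cm [ 15.2146 -53.0296   8.9761] | shift now-frame cm [-47.1685 -29.9378  -1.7474]
pos [0.1837 0.4915 0.2432] q [ 1.067   0.3426  1.5248 -0.      1.2754 -0.146 ] F [-0.0747 -0.1502 -0.018 ] w 1.0011088290112191 t 0.15
```

```bash
python3 -m jog '[[-3.77,-2.56,-0.22,0,0,0,1],[-3.77,-2.56,-0.22,0,0,0,1],[-3.77,-2.56,-0.22,0,0,0,1],[-3.77,-2.56,-0.22,0,0,0,1],[-3.77,-2.56,-0.22,0,0,0,1],[-3.77,-2.56,-0.22,0,0,0,1],[-3.77,-2.56,-0.22,0,0,0,1],[-3.77,-2.56,-0.22,0,0,0,1],[-3.77,-2.56,-0.22,0,0,0,1],[-3.77,-2.56,-0.22,0,0,0,1],[-3.77,-2.56,-0.22,0,0,0,1],[-3.77,-2.56,-0.22,0,0,0,1]]'; python3 -c "
from fan import *
plan(MF+.12*A,fanR(128))"
```

```text
t: 1.35
eef_pos: [0.5007, 0.0438, 0.2701]
orientation: [3.141, -0.0, 2.783]
wrist_force: [-0.0, 0.4, 0.3]
gripper_width: 1.003
rotvec [ 0.0189 -0.5215 -1.2288] then shift cm [-0.8926 -1.0246  1.7425] | shift now-frame cm [-1.8006  0.8996  0.9119]
pos [0.5007 0.0438 0.2701] q [-0.0655  0.2806  1.5379  0.0003  1.3233 -1.2782] F [-0.0348  0.3848  0.3066] w 1.0029748371062255 t 1.35
```

```bash
python3 -m jog '[[0,0,0,0.0019,-0.0522,-0.1229,1],[0,0,0,0.0019,-0.0522,-0.1229,1],[0,0,0,0.0019,-0.0522,-0.1229,1],[0,0,0,0.0019,-0.0522,-0.1229,1],[0,0,0,0.0019,-0.0522,-0.1229,1],[0,0,0,0.0019,-0.0522,-0.1229,1],[0,0,0,0.0019,-0.0522,-0.1229,1],[0,0,0,0.0019,-0.0522,-0.1229,1],[0,0,0,0.0019,-0.0522,-0.1229,1],[0,0,0,0.0019,-0.0522,-0.1229,1],[0,0,0,0,0,0,1]]'
python3 - <<'E'
from fan import *
from workcell import eyes
plan(MF+.12*A,fanR(128))
c=eyes.capture("wrist"); pickle.dump(c,open("wrist1.pkl","wb")); save("wrist1",c)
E
```

```text
t: 2.45
eef_pos: [0.499, 0.0452, 0.2695]
orientation: [-2.827, 0.378, -2.185]
wrist_force: [-0.3, -0.7, 0.7]
gripper_width: 0.996
rotvec [ 0.0006 -0.0013 -0.0017] then shift cm [-0.9009 -1.2447  1.7478] | shift now-frame cm [-0.9052 -1.2443  1.7459]
pos [0.499  0.0452 0.2695] q [-0.1778  0.0471  1.931   0.2839  0.7316 -2.8144] F [-0.3253 -0.6858  0.744 ] w 0.9964677319766589 t 2.45
```

View pics/wrist1.png

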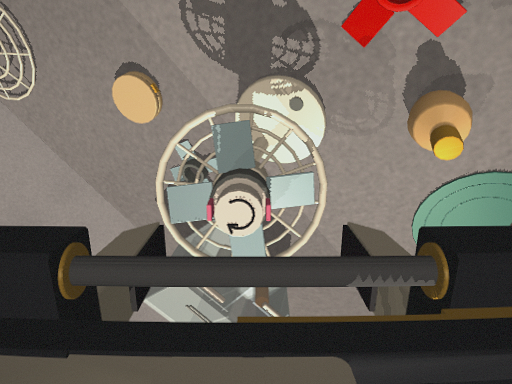

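The wrist view shows the nut at about (239,212) with its pink tabs at (210,212) and (268,212), in line with the jaws. I'll refine the axis from this view.

Run:
```python
from fan import *
c=load("wrist1"); h=hsv(c); save("wcrop",c,(190,160,290,250),7)
m=((h[...,0]>165)|(h[...,0]<4))&(h[...,1]>80); mm=np.zeros_like(m); mm[190:235,195:285]=1; m&=mm
k,l,st,ce=cv2.connectedComponentsWithStats(m.astype(np.uint8))
f=fanR(128)
for i in range(1,k):
    if st[i,4]>8: print(ce[i],st[i])
ctr=[]
for hgt in (.040,.0485):
  P=[]
  for i in range(1,k):
    if st[i,4]>8:
      o,d=ray(c,[ce[i]]); q=o+d[0]*(((MF+hgt*A)-o)@A/(d[0]@A)); P.append(q); print(hgt,(q-MF)@X*1e3,(q-MF)@Y*1e3,np.degrees(np.arctan2((q-MF)@Y,(q-MF)@X)))
  print("mid",((P[0]+P[1])/2-MF)@X,((P[0]+P[1])/2-MF)@Y)
# nut top by depth
P,uv=depthpts(c,mm&(h[...,1]<60)); ht=(P-MF)@A; s=(ht>.047)&(ht<.058); q=P[s]; print(s.sum(),np.median(ht[s]),(q-MF)@A@np.ones(len(q))/len(q)); 
hull=cv2.convexHull(np.c_[(q-MF)@X,(q-MF)@Y].astype(np.float32))[:,0]; print(circ(hull))
# jaw midline: tool pose offsets
pc,R,o=cur(); print("tool y,x offset of MF axis at tool:",(MF-pc)@R[:,0],(MF-pc)@R[:,1])
```

```text
[209.92481203 209.39849624] [207 198   7  23 133]
[267.85981308 209.62616822] [266 198   5  23 107]
0.04 12.210276769496394 -16.200529441431417 -52.99480718178609
0.04 -14.79951837329251 18.672832831247536 128.39927150721707
mid -0.001294620801898056 0.0012361516949080636
0.0485 9.258792063045785 -17.022211537869133 -61.457162532777446
0.0485 -16.78939349340601 16.609580434408365 135.3084654596165
mid -0.003765300715180057 -0.00020631555173040037
1792 0.05298719038168667 0.05290691883681921
(array([-0.00077707, -0.00107532]), np.float64(0.018782606656984356))
tool y,x offset of MF axis at tool: -0.009064504836619778 -0.011974381965092373
```

View pics/wcrop.png

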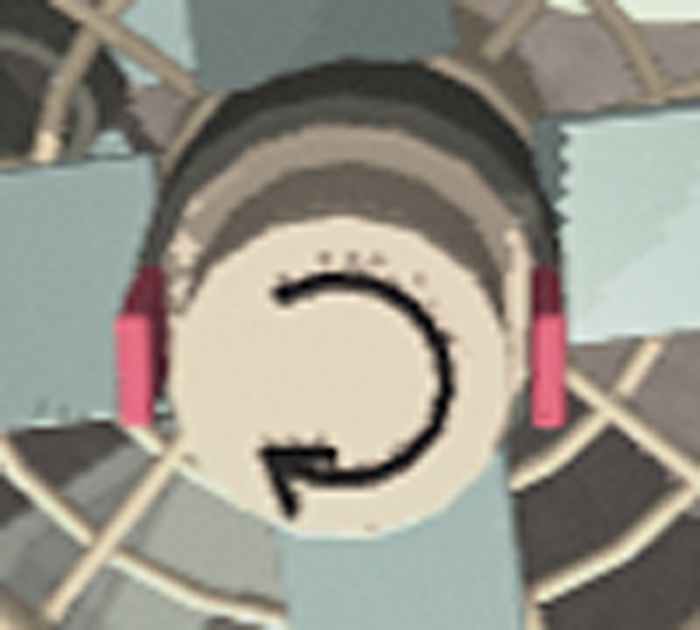

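```bash
python3 -m jog '[[-0.3,-0.45,0.6,0,0,0,1],[-0.3,-0.4,0.6,0,0,0,1],[-0.3,-0.4,0.6,0,0,0,1],[0,0,1,0,0,0,1],[0,0,1,0,0,0,1],[0,0,1,0,0,0,1],[0,0,1,0,0,0,1],[0,0,0,0,0,0,0.5],[0,0,0,0,0,0,0.5]]' 20
python3 - <<'E'
from fan import *
from workcell import eyes
plan(MF+.049*A,fanR(128))
E
```

```text
t: 3.4
eef_pos: [0.5401, 0.0508, 0.2255]
orientation: [-2.827, 0.379, -2.186]
wrist_force: [-0.1, -0.5, 0.7]
gripper_width: 0.878
rotvec [ 0.0004 -0.001  -0.0021] then shift cm [0.092  0.0502 3.0285] | shift now-frame cm [0.0891 0.0488 3.0286]
pos [0.5401 0.0508 0.2255] q [-0.1456  0.1789  1.9137  0.3059  0.6132 -2.8233] F [-0.073  -0.4588  0.6748] w 0.8783744839797999 t 3.4
```

```bash
python3 -m jog '[[0.09,0.05,0.8,0,0,0,0.5],[0,0,0.8,0,0,0,0.4],[0,0,0.8,0,0,0,0.4],[0,0,0.6,0,0,0,0.4],[0,0,0,0,0,0,0.4],[0,0,0,0,0,0,0.4]]' 20
python3 - <<'E'
from fan import *
from workcell import eyes
plan(MF+.049*A,fanR(128))
c=eyes.capture("wrist"); save("wrist2",c)
E
```

```text
t: 4.0
eef_pos: [0.5531, 0.0536, 0.1986]
orientation: [-2.826, 0.379, -2.186]
wrist_force: [0.3, -0.4, -0.3]
gripper_width: 0.702
rotvec [ 0.0001 -0.0008 -0.002 ] then shift cm [0.0064 0.0095 0.037 ] | shift now-frame cm [0.0064 0.0095 0.037 ]
pos [0.5531 0.0536 0.1986] q [-0.1341  0.2391  1.9227  0.3309  0.5443 -2.8461] F [ 0.2817 -0.3774 -0.3167] w 0.7023238386679906 t 4.0
```

View pics/wrist2.png

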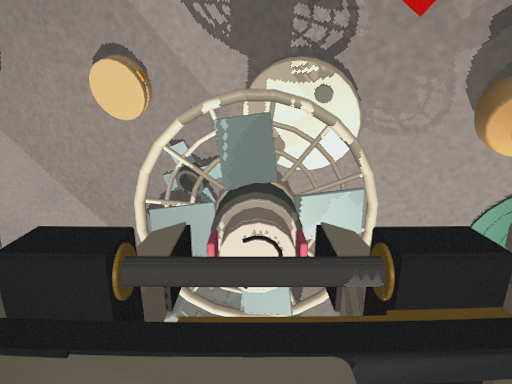

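The nut's tabs, at (212,245) and (302,245), lie centred between the pads at about (190,245) and (318,245). Squeezing now.

```bash
python3 -m jog '[[0,0,0,0,0,0,-1],[0,0,0,0,0,0,-1],[0,0,0,0,0,0,-1],[0,0,0,0,0,0,-1],[0,0,0,0,0,0,-1],[0,0,0,0,0,0,-1],[0,0,0,0,0,0,-1],[0,0,0,0,0,0,-1]]' 25
```

```text
t: 4.85
eef_pos: [0.5521, 0.0543, 0.1988]
orientation: [-2.828, 0.379, -2.185]
wrist_force: [-5.0, 2.1, 3.8]
gripper_width: 0.404
```

```bash
python3 -m jog '[[0,0.1,0,0,0,0,-1],[0,0,0,0,0,0,-1]]' 25; python3 -m jog '[[0,0,0,0,0,0.07,-1],[0,0,0,0,0,0.07,-1],[0,0,0,0,0,0.07,-1]]'; python3 -c "
from fan import *
plan(MF+.049*A,fanR(128))"
```

```text
t: 5.05
eef_pos: [0.5521, 0.0543, 0.1988]
orientation: [-2.826, 0.379, -2.185]
wrist_force: [-3.6, 0.2, 5.3]
gripper_width: 0.403
t: 5.35
eef_pos: [0.5521, 0.0542, 0.1987]
orientation: [-2.915, 0.436, -2.409]
wrist_force: [-5.7, 0.5, 5.5]
gripper_width: 0.402
rotvec [-0.0001 -0.0008 -0.2144] then shift cm [ 0.0042 -0.0997  0.0841] | shift now-frame cm [-0.0172 -0.0983  0.0841]
pos [0.5521 0.0542 0.1987] q [-0.1329  0.2372  1.925   0.3304  0.5433 -2.6322] F [-5.6651  0.5235  5.4594] w 0.40168935584343474 t 5.35
```

```bash
python3 -m jog '[[0,0,0,0,0,0.11,-1],[0,0,0,0,0,0.11,-1],[0,0,0,0,0,0.11,-1],[0,0,0,0,0,0.11,-1],[0,0,0,0,0,0.11,-1],[0,0,0,0,0,0.11,-1],[0,0,0,0,0,0.11,-1],[0,0,0,0,0,0.11,-1],[0,0,0,0,0,0.11,-1],[0,0,0,0,0,0.11,-1],[0,0,0,0,0,0.11,-1],[0,0,0,0,0,0,-1]]'
python3 - <<'E'
from fan import *
from workcell import eyes
plan(MF+.049*A,fanR(128)); print(cur()[2]["torque"])
c=eyes.capture("wrist"); save("wrist3",c)
E
```

```text
t: 6.55
eef_pos: [0.5527, 0.054, 0.1991]
orientation: [2.791, 0.349, 2.553]
wrist_force: [-3.2, -0.6, 5.1]
gripper_width: 0.405
rotvec [-0.0013  0.001  -1.4231] then shift cm [ 0.0332 -0.0255  0.0873] | shift now-frame cm [-0.0202 -0.0365  0.0873]
pos [0.5527 0.054  0.1991] q [-0.1331  0.2374  1.9243  0.3307  0.5423 -1.4239] F [-3.1913 -0.5626  5.1226] w 0.40495800378686064 t 6.55
[ 0.0203  0.3761 -0.0145]
```

View pics/wrist3.png

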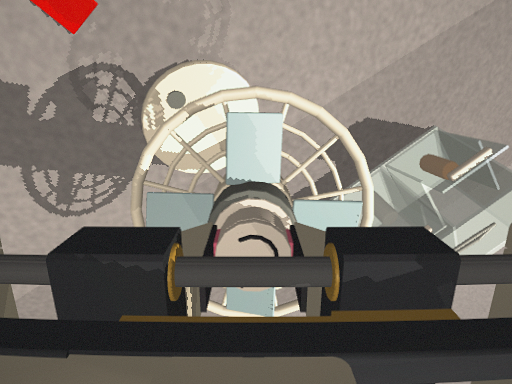

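The nut turned with the jaws: its tabs and arrow are unchanged relative to the gripper after 81.5° of turn. Lifting it off along the axis.

```bash
python3 -m jog '[[0,0,-0.4,0,0,0,-1],[0,0,-0.5,0,0,0,-1],[0,0,-0.5,0,0,0,-1],[0,0,-0.6,0,0,0,-1],[0,0,-1,0,0,0,-1],[0,0,-1,0,0,0,-1],[0,0,-1,0,0,0,-1],[0,0,-1,0,0,0,-1],[0,0,-1,0,0,0,-1],[0,0,-1,0,0,0,-1]]'
python3 - <<'E'
from fan import *
from workcell import eyes
for n in("wrist","scene"):
  c=eyes.capture(n); save(n+"4",c,None if n=="wrist" else (230,100,330,240),1 if n=="wrist" else 4); pickle.dump(c,open(n+"4.pkl","wb"))
D=np.array([.511,-.327])
pc,R,o=cur()
# tool down, choose yaw with least rotation
Rd=Rn.align_vectors([[0,0,-1]],[R[:,2]])[0].as_matrix()@R
plan([D[0],D[1],.14],Rd)
E
```

```text
t: 7.6
eef_pos: [0.5154, 0.0455, 0.2701]
orientation: [2.791, 0.348, 2.554]
wrist_force: [1.3, -0.2, -1.2]
gripper_width: 0.405
rotvec [0.3365 0.3573 0.    ] then shift cm [-18.2356 -32.4702  13.0886] | shift now-frame cm [-14.5173 -35.9723   7.3077]
pos [0.5159 0.0454 0.2709] q [-0.1693  0.0771  1.8953  0.2783  0.7313 -1.3816] F [ 0.1221  0.6258 -0.3835] w 0.40033296091713305 t 7.7
```

View pics/scene4.png

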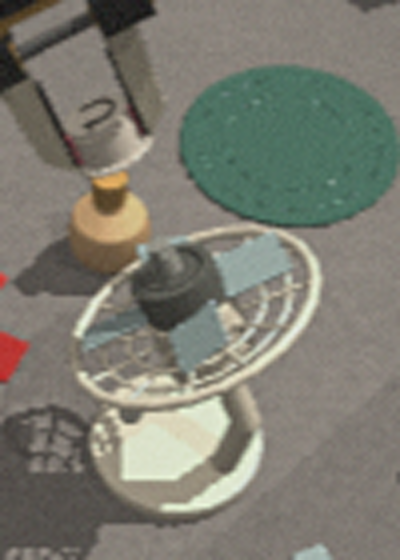

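View pics/wrist4.png

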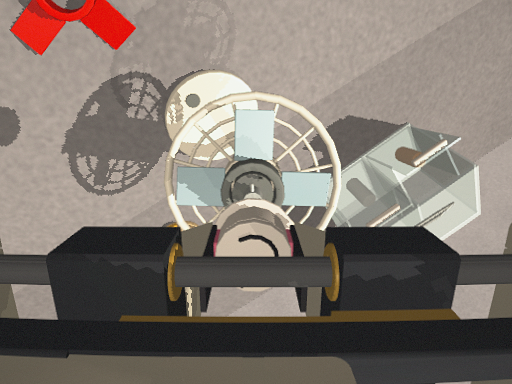

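The nut is off and held; the spindle is visible at (252,185). Taking it to the dish.

```bash
python3 -m jog '[[0,0,0,0.0673,0.0715,0,-1],[0,0,0,0.0673,0.0715,0,-1],[0,0,0,0.0673,0.0715,0,-1],[0,0,0,0.0673,0.0715,0,-1],[0,0,0,0.0673,0.0715,0,-1]]'; python3 -m jog '[[-1.8,-3.25,0,0,0,0,-1],[-1.8,-3.25,0,0,0,0,-1],[-1.8,-3.25,0,0,0,0,-1],[-1.8,-3.25,0,0,0,0,-1],[-1.8,-3.25,0,0,0,0,-1],[-1.8,-3.25,0,0,0,0,-1],[-1.8,-3.25,1,0,0,0,-1],[-1.8,-3.25,2,0,0,0,-1],[-1.8,-3.25,2,0,0,0,-1],[-1.8,-3.25,2,0,0,0,-1],[0,0,0,0,0,0,-1]]';python3 - <<'E'
from fan import *
from workcell import eyes
D=np.array([.511,-.327])
pc,R,o=cur()
Rd=Rn.align_vectors([[0,0,-1]],[R[:,2]])[0].as_matrix()@R
plan([D[0],D[1],.027],Rd)
for n in("wrist","top"):
  c=eyes.capture(n); save(n+"5",c)
E
```

```text
t: 8.2
eef_pos: [0.516, 0.0456, 0.2693]
orientation: [-3.138, -0.005, 2.617]
wrist_force: [0.9, -0.2, -0.6]
gripper_width: 0.404
t: 9.3
eef_pos: [0.5067, -0.3293, 0.1948]
orientation: [-3.14, -0.008, 2.613]
wrist_force: [-0.2, 0.2, -1.6]
gripper_width: 0.404
rotvec [-0.0012 -0.008  -0.    ] then shift cm [-0.2526  0.4171 16.7829] | shift now-frame cm [-0.3861  0.4365 16.7799]
pos [ 0.5067 -0.3293  0.1948] q [-0.7018  0.5307  1.3602 -0.0026  1.2583 -1.7428] F [-0.1854  0.17   -1.581 ] w 0.40376703113722323 t 9.3
```

View pics/wrist5.png

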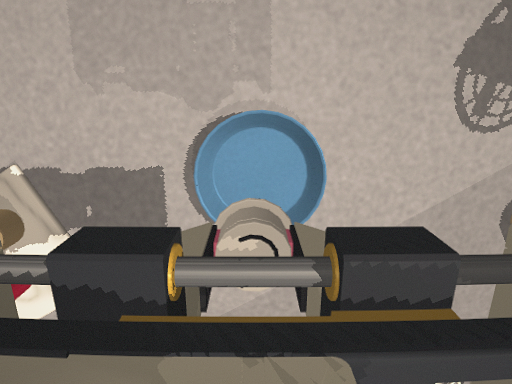

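```bash
python3 -m jog '[[-0.25,0.42,2,0,-0.008,0,-1],[0,0,3,0,0,0,-1],[0,0,3,0,0,0,-1],[0,0,3,0,0,0,-1],[0,0,2,0,0,0,-1],[0,0,1.2,0,0,0,-1],[0,0,0.9,0,0,0,-1],[0,0,0.6,0,0,0,-1],[0,0,0.4,0,0,0,-1],[0,0,0.3,0,0,0,-1],[0,0,0.1,0,0,0,-1],[0,0,0,0,0,0,-1]]'; python3 -c "
from fan import *
plan([.511,-.327,.0275])"
```

```text
t: 10.6
eef_pos: [0.5135, -0.3241, 0.0343]
orientation: [-3.141, 0.006, 2.617]
wrist_force: [0.6, 0.4, -1.0]
gripper_width: 0.403
rotvec [0. 0. 0.] then shift cm [ 0.0707 -0.3759  0.6765] | shift now-frame cm [ 0.0707 -0.3759  0.6765]
pos [ 0.5135 -0.3241  0.0343] q [-0.6892  0.7118  1.5242 -0.      0.8999 -1.7351] F [ 0.5778  0.3551 -1.0417] w 0.4033080934731791 t 10.6
```

```bash
python3 -m jog '[[0.07,-0.3,0.2,0,0,0,-1],[0,0,0.2,0,0,0,-1],[0,0,0.1,0,0,0,-1],[0,0,0.1,0,0,0,-1],[0,0,0,0,0,0,-1]]'; python3 -c "
from fan import *
plan([.511,-.327,.0275])"
```

```text
t: 11.1
eef_pos: [0.5112, -0.3262, 0.0278]
orientation: [-3.141, 0.005, 2.617]
wrist_force: [0.1, -1.1, -0.7]
gripper_width: 0.404
rotvec [0. 0. 0.] then shift cm [-0.0226 -0.0829  0.0331] | shift now-frame cm [-0.0226 -0.0829  0.0331]
pos [ 0.5112 -0.3262  0.0278] q [-0.6942  0.7201  1.5296 -0.      0.8869 -1.7402] F [ 0.0735 -1.1114 -0.7257] w 0.4037784775401875 t 11.1
```

```bash
python3 -m jog '[[0,0,0.08,0,0,0,-1],[0,0,0.07,0,0,0,-1],[0,0,0,0,0,0,-1]]'; python3 -m jog '[[0,0,0,0,0,0,0.1],[0,0,0,0,0,0,0.15],[0,0,0,0,0,0,0.15],[0,0,0,0,0,0,0.15],[0,0,0,0,0,0,0.15]]'
python3 - <<'E'
from fan import *
from workcell import eyes
c=eyes.capture("wrist"); save("wrist6",c)
E
```

```text
t: 11.4
eef_pos: [0.5114, -0.3263, 0.0271]
orientation: [-3.141, 0.006, 2.617]
wrist_force: [-1.1, 1.0, 3.8]
gripper_width: 0.404
t: 11.9
eef_pos: [0.5112, -0.3262, 0.0262]
orientation: [-3.141, 0.005, 2.617]
wrist_force: [-0.8, 0.3, -0.7]
gripper_width: 0.574
```

View pics/wrist6.png

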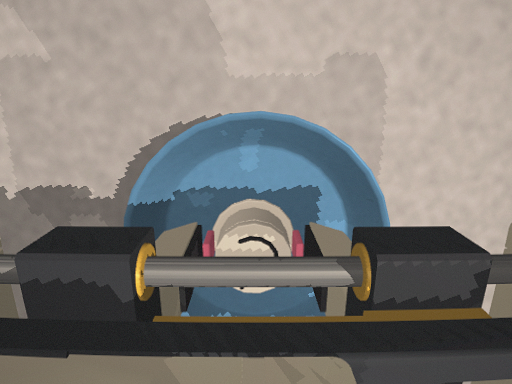

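The nut stands in the dish at (253,245), released, with the pads clear of its tabs. Retreating and going back to the fan for the wheel.

```bash
python3 -m jog '[[0,0,-0.5,0,0,0,0.2],[0,0,-1.5,0,0,0,0.2],[0,0,-3,0,0,0,0.2],[0,0,-4,0,0,0,0.4],[0,0,-4.5,0,0,0,0.6],[0,0,-4.5,0,0,0,0.6],[0,0,-4.5,0,0,0,0.6],[0,0,-3,0,0,0,0.6],[0,0,0,0,0,0,0.6]]'
python3 - <<'E'
from fan import *
from workcell import eyes
c=eyes.capture("top"); save("top7",c,(195,130,420,250),3); pickle.dump(c,open("top7.pkl","wb"))
plan(MF+.10*A,fanR(128-81.5))
E
```

```text
t: 12.85
eef_pos: [0.5115, -0.3263, 0.2886]
orientation: [-3.139, 0.017, 2.617]
wrist_force: [0.2, 0.4, -0.3]
gripper_width: 0.802
rotvec [-0.3382 -0.343   0.003 ] then shift cm [19.4263 31.094   8.6478] | shift now-frame cm [17.1265 33.3198  3.9334]
pos [ 0.5108 -0.3257  0.2853] q [-0.6941  0.462   1.2236 -0.0001  1.4442 -1.7403] F [-0.479  -0.2227 -1.1443] w 0.8002033715490695 t 12.9
```

View pics/top7.png

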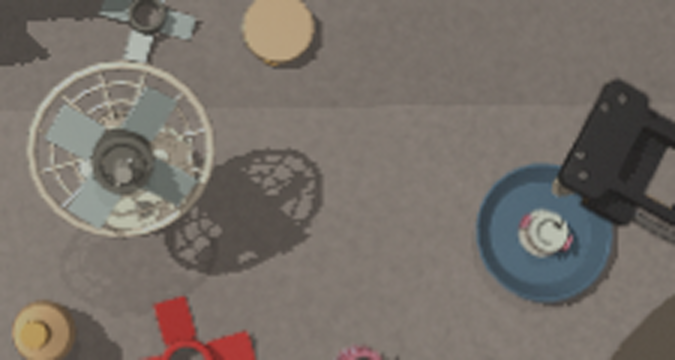

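The nut sits upright mid-dish, at (545,232) in the crop. The wheel is still on the fan.

```bash
python3 -m jog '[[1.71,3.33,0.1,0,0,0,0.6],[1.71,3.33,0.1,0,0,0,0.6],[1.71,3.33,0.1,0,0,0,0.6],[1.71,3.33,0.1,0,0,0,0.6],[1.71,3.33,0.1,0,0,0,0.6],[1.71,3.33,0.1,0,0,0,0.6],[1.71,3.33,0.1,0,0,0,0.6],[1.71,3.33,0.1,0,0,0,0.6],[1.71,3.33,0.1,0,0,0,0.6],[1.71,3.33,0.1,0,0,0,0.6]]'; python3 -m jog '[[0,0,0,-0.0676,-0.0686,0,0.6],[0,0,0,-0.0676,-0.0686,0,0.6],[0,0,0,-0.0676,-0.0686,0,0.6],[0,0,0,-0.0676,-0.0686,0,0.6],[0,0,0,-0.0676,-0.0686,0,0.6],[0,0,0,0,0,0,0.6]]'
python3 - <<'E'
from fan import *
from workcell import eyes
plan(MF+.08*A,fanR(128-81.5))
c=eyes.capture("wrist"); save("wrist8",c); pickle.dump(c,open("wrist8.pkl","wb"))
E
```

```text
t: 13.9
eef_pos: [0.5282, 0.05, 0.2693]
orientation: [-3.14, 0.003, 2.617]
wrist_force: [-0.3, 0.7, 0.3]
gripper_width: 0.802
t: 14.5
eef_pos: [0.5261, 0.0485, 0.2682]
orientation: [2.792, 0.338, 2.556]
wrist_force: [-0.4, -0.2, -1.5]
gripper_width: 0.797
rotvec [-0.0006 -0.01   -0.0014] then shift cm [ 0.5395 -0.684   4.3666] | shift now-frame cm [ 0.4948 -0.6823  4.3722]
pos [0.5261 0.0485 0.2682] q [-0.1598  0.1041  1.8684  0.2752  0.7413 -1.3688] F [-0.4295 -0.1627 -1.4567] w 0.7972062624522754 t 14.5
```

View pics/wrist8.png

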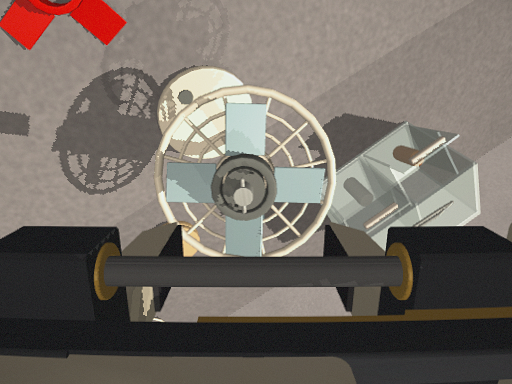

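```bash
python3 - <<'E'
from fan import *
c=load("wrist8"); m=np.zeros((384,512),bool); m[150:225,205:285]=1
P,uv=depthpts(c,m); d=P-MF; ht=d@A; r=np.hypot(d@X,d@Y)
s=(abs(ht-.026)<.004)&(r<.03); q=d[s]; print(s.sum(),np.median(ht[s])); hull=cv2.convexHull(np.c_[q@X,q@Y].astype(np.float32))[:,0]; print(circ(hull))
s=(ht>.003)&(ht<.016)&(r>.04)&(r<.06); print("blade",s.sum(),np.percentile(ht[s],[5,50,95]))
s=(ht>.035)&(ht<.06)&(r<.02); print("tip",np.percentile(ht[s],[50,95]),(d[s]@X).mean(),(d[s]@Y).mean())
E
python3 -m jog '[[0.25,-0.35,1,0,-0.01,0,0.6],[0.25,-0.34,1,0,0,0,0.6],[0,0,1.2,0,0,0,0.6],[0,0,1.2,0,0,0,0.6],[0,0,0,0,0,0,0.6],[0,0,0,0,0,0,0.6]]'; python3 -c "
from fan import *
plan(MF+.032*A,fanR(46.5))"
```

```text
2631 0.02652845420893675
(array([-0.00225473,  0.00060615]), np.float64(0.024663391796199585))
t: 15.15
eef_pos: [0.5426, 0.0502, 0.227]
orientation: [2.79, 0.35, 2.554]
wrist_force: [-0.2, -0.7, 1.2]
gripper_width: 0.796
rotvec [0.0006 0.0022 0.0004] then shift cm [ 0.3401 -0.1913  4.7548] | shift now-frame cm [ 0.3506 -0.1938  4.754 ]
pos [0.5426 0.0502 0.227 ] q [-0.1462  0.1805  1.9082  0.3063  0.6143 -1.4037] F [-0.1936 -0.7321  1.1732] w 0.7956950673508154 t 15.15Traceback (most recent call last):
  File "<stdin>", line 5, in <module>
    return _quantile_unchecked(
        a, q, axis, out, overwrite_input, method, keepdims, weights)
    return _ureduce(a,
                    func=_quantile_ureduce_func,
    ...<5 lines>...
                    overwrite_input=overwrite_input,
                    method=method)
    r = func(a, **kwargs)
    result = _quantile(arr,
                       quantiles=q,
    ...<2 lines>...
                       out=out,
                       weights=wgt)
    slices_having_nans = np.isnan(arr[-1, ...])
                                  ~~~^^^^^^^^^
IndexError: index -1 is out of bounds for axis 0 with size 0
```

```bash
python3 -m jog '[[0.17,-0.14,1,0,0.002,0,0.5],[0.17,-0.14,1,0,0,0,0.4],[0,0,1,0,0,0,0.4],[0,0,0.8,0,0,0,0.4],[0,0,0.5,0,0,0,0.4],[0,0,0.3,0,0,0,0.4],[0,0,0.1,0,0,0,0.4],[0,0,0,0,0,0,0.4]]' 25
python3 - <<'E'
from fan import *
from workcell import eyes
plan(MF+.032*A,fanR(46.5))
c=eyes.capture("wrist"); save("wrist9",c)
E
```

```text
t: 15.95
eef_pos: [0.5603, 0.0546, 0.1841]
orientation: [2.79, 0.349, 2.554]
wrist_force: [-0.3, 0.0, -0.8]
gripper_width: 0.703
rotvec [0.0011 0.0017 0.0005] then shift cm [0.0295 0.0805 0.1128] | shift now-frame cm [0.0297 0.0804 0.1128]
pos [0.5603 0.0546 0.1841] q [-0.1301  0.2723  1.9271  0.3529  0.5057 -1.4479] F [-0.306   0.0178 -0.7529] w 0.7027795262232952 t 15.95
```

View pics/wrist9.png

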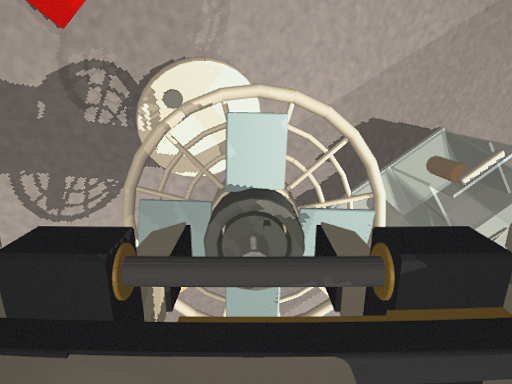

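The hub, at (253,230), is centred between the pads with the tips above the blades. Gripping.

```bash
python3 -m jog '[[0,0,0.1,0,0,0,0.3],[0,0,0,0,0,0,-1],[0,0,0,0,0,0,-1],[0,0,0,0,0,0,-1],[0,0,0,0,0,0,-1],[0,0,0,0,0,0,-1]]' 25;  python3 -m jog '[[0,0,-0.3,0,0,0,-1],[0,0,-0.4,0,0,0,-1],[0,0,-0.5,0,0,0,-1],[0,0,-0.5,0,0,0,-1],[0,0,-0.5,0,0,0,-1]]'
python3 - <<'E'
from fan import *
from workcell import eyes
c=eyes.capture("scene"); save("scene10",c,(230,110,330,240),4)
c=eyes.capture("wrist"); save("wrist10",c)
E
```

```text
t: 16.6
eef_pos: [0.5607, 0.0546, 0.1833]
orientation: [2.79, 0.349, 2.554]
wrist_force: [-1.6, -0.1, 1.1]
gripper_width: 0.538
t: 17.1
eef_pos: [0.5503, 0.0522, 0.2031]
orientation: [2.79, 0.349, 2.554]
wrist_force: [0.1, 0.6, -1.0]
gripper_width: 0.541
```

View pics/scene10.png

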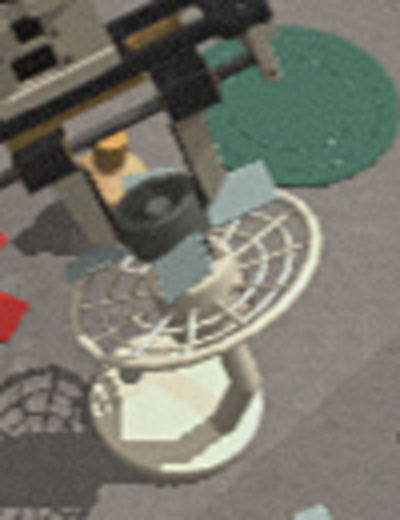

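View pics/wrist10.png

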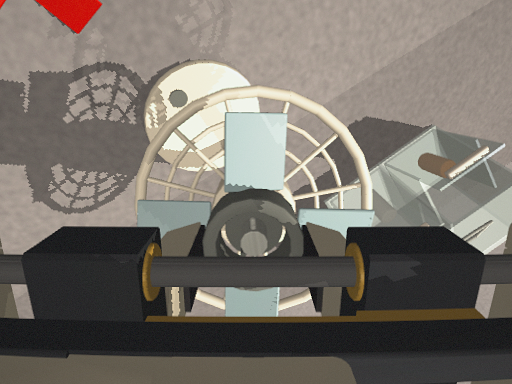

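The wheel rises with the jaws, off the boss. Continuing along the axis to about 9 cm.

```bash
python3 -m jog '[[0,0,-1,0,0,0,-1],[0,0,-1,0,0,0,-1],[0,0,-1,0,0,0,-1],[0,0,-1,0,0,0,-1],[0,0,-1.2,0,0,0,-1],[0,0,-1.2,0,0,0,-1],[0,0,-1.2,0,0,0,-1],[0,0,0,0,0,0,-1]]'
python3 - <<'E'
from fan import *
pc,R,o=cur()
Rd=Rn.align_vectors([[0,0,-1]],[R[:,2]])[0].as_matrix()@R
plan([.4445,.3215,.14],Rd)
E
```

```text
t: 18.0
eef_pos: [0.5159, 0.0437, 0.2717]
orientation: [2.788, 0.352, 2.553]
wrist_force: [-0.4, -0.1, -1.5]
gripper_width: 0.54
rotvec [0.3384 0.3592 0.    ] then shift cm [20.0957 20.459  13.1662] | shift now-frame cm [24.5835 16.2317 11.311 ]
pos [0.5159 0.0437 0.2717] q [-0.1744  0.075   1.8964  0.2832  0.7312 -1.3896] F [-0.4096 -0.1185 -1.537 ] w 0.5395228733280453 t 18.0
```

```bash
python3 -m jog '[[0,0,0,0.0677,0.0718,0,-1],[0,0,0,0.0677,0.0718,0,-1],[0,0,0,0.0677,0.0718,0,-1],[0,0,0,0.0677,0.0718,0,-1],[0,0,0,0.0677,0.0718,0,-1]]'; python3 -m jog '[[2,2.05,0,0,0,0,-1],[2,2.05,0,0,0,0,-1],[2,2.05,0,0,0,0,-1],[2,2.05,0,0,0,0,-1],[2,2.05,0,0,0,0,-1],[2,2.05,0,0,0,0,-1],[2,2.05,0,0,0,0,-1],[2,2.05,1,0,0,0,-1],[2,2.05,2,0,0,0,-1],[2,2.05,2,0,0,0,-1],[0,0,2,0,0,0,-1],[0,0,0,0,0,0,-1]]';python3 - <<'E'
from fan import *
from workcell import eyes
pc,R,o=cur()
Rd=Rn.align_vectors([[0,0,-1]],[R[:,2]])[0].as_matrix()@R
plan([.4445,.3215,.037],Rd)
c=eyes.capture("wrist"); save("wrist11",c)
c=eyes.capture("scene"); save("scene11",c,(220,60,360,190),5); pickle.dump(c,open("scene11.pkl","wb"))
E
```

```text
t: 18.5
eef_pos: [0.5159, 0.044, 0.2697]
orientation: [-3.138, -0.005, 2.617]
wrist_force: [0.4, 0.2, -1.6]
gripper_width: 0.538
t: 19.7
eef_pos: [0.4434, 0.3216, 0.1968]
orientation: [-3.135, -0.006, 2.618]
wrist_force: [-0.5, -1.2, -0.7]
gripper_width: 0.537
rotvec [-0.0066 -0.0062 -0.    ] then shift cm [-0.1025  0.0472 15.9808] | shift now-frame cm [-0.2011  0.152  15.9792]
pos [0.4434 0.3216 0.1968] q [ 0.4866  0.4288  1.5262  0.0019  1.1954 -0.5617] F [-0.5313 -1.1665 -0.7026] w 0.5368504101947497 t 19.7
```

View pics/wrist11.png

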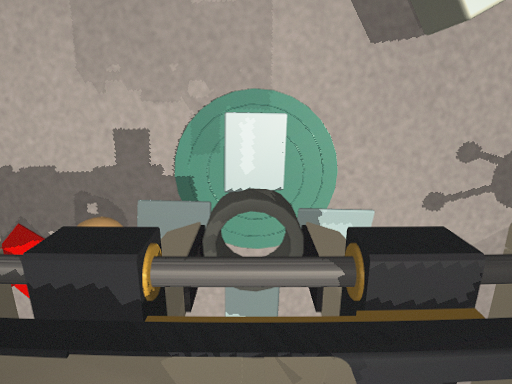

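View pics/scene11.png

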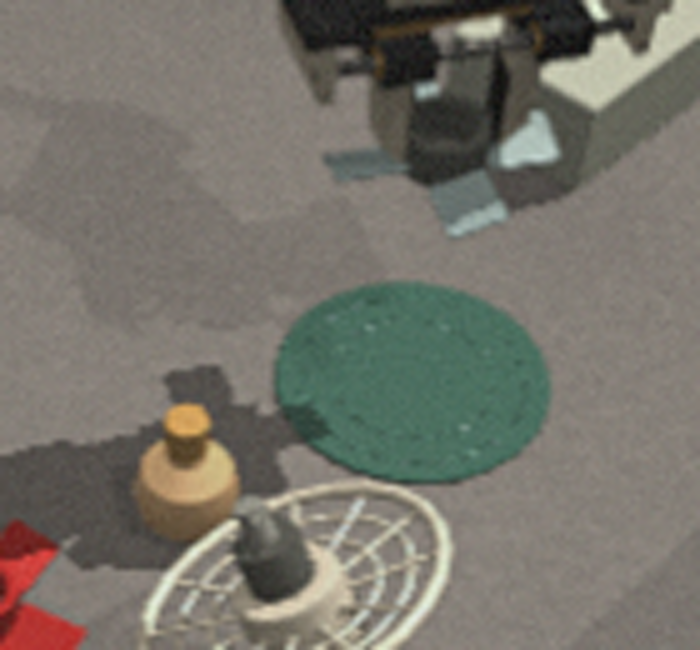

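```bash
python3 -m jog '[[-0.1,0.05,2,-0.0066,-0.0062,0,-1],[0,0,3,0,0,0,-1],[0,0,3,0,0,0,-1],[0,0,2.5,0,0,0,-1],[0,0,1.8,0,0,0,-1],[0,0,1.2,0,0,0,-1],[0,0,0.7,0,0,0,-1],[0,0,0.5,0,0,0,-1],[0,0,0.3,0,0,0,-1],[0,0,0,0,0,0,-1],[0,0,0,0,0,0,-1]]'; python3 -c "
from fan import *
plan([.4445,.3215,.035],toolR(cur()[1][:,1],np.array([0,0,-1.])))"
```

```text
t: 20.9
eef_pos: [0.4472, 0.3221, 0.0505]
orientation: [3.135, 0.004, 2.617]
wrist_force: [0.2, -0.8, -1.2]
gripper_width: 0.536
rotvec [ 0.0062  0.0039 -0.    ] then shift cm [ 0.2016 -0.1917  1.5462] | shift now-frame cm [ 0.2076 -0.2013  1.5442]
pos [0.4472 0.3221 0.0505] q [ 0.4852  0.6101  1.6846  0.0001  0.8396 -0.5609] F [ 0.2487 -0.8363 -1.1663] w 0.5358077235095634 t 20.9
```

```bash
python3 -m jog '[[0.2,-0.19,0.5,0.006,0.004,0,-1],[0,0,0.5,0,0,0,-1],[0,0,0.3,0,0,0,-1],[0,0,0.15,0,0,0,-1],[0,0,0,0,0,0,-1],[0,0,0,0,0,0,-1]]'; python3 -m jog '[[0,0,0.1,0,0,0,-1],[0,0,0,0,0,0,-1]]'
```

```text
t: 21.5
eef_pos: [0.4443, 0.3213, 0.0354]
orientation: [-3.141, -0.001, 2.617]
wrist_force: [-1.0, 0.7, -0.6]
gripper_width: 0.537
t: 21.7
eef_pos: [0.4444, 0.3214, 0.0345]
orientation: [-3.141, -0.0, 2.617]
wrist_force: [-0.4, -0.0, -1.2]
gripper_width: 0.539
```

```bash
python3 -m jog '[[0,0,0.1,0,0,0,-1],[0,0,0,0,0,0,-1]]'; python3 -m jog '[[0,0,0.08,0,0,0,-1],[0,0,0,0,0,0,-1]]'
```

```text
t: 21.9
eef_pos: [0.4444, 0.3214, 0.0344]
orientation: [-3.142, -0.0, 2.617]
wrist_force: [-1.4, -1.6, 7.9]
gripper_width: 0.537
t: 22.1
eef_pos: [0.4444, 0.3214, 0.0343]
orientation: [3.141, -0.0, 2.617]
wrist_force: [-3.8, -2.7, 14.1]
gripper_width: 0.534
```

```bash
python3 -m jog '[[0,0,-0.15,0,0,0,-1],[0,0,0,0,0,0,-1]]'; python3 -m jog '[[0,0,0,0,0,0,0.2],[0,0,0,0,0,0,0.3],[0,0,0,0,0,0,0.4],[0,0,0,0,0,0,0.5],[0,0,0,0,0,0,0.5]]'
python3 - <<'E'
from workcell import eyes
from h import *
c=eyes.capture("wrist"); save("wrist12",c)
E
```

```text
t: 22.3
eef_pos: [0.4444, 0.3214, 0.0344]
orientation: [-3.142, -0.0, 2.617]
wrist_force: [-0.7, 0.1, 4.2]
gripper_width: 0.54
t: 22.8
eef_pos: [0.4442, 0.3213, 0.0339]
orientation: [-3.141, -0.001, 2.617]
wrist_force: [-0.1, 0.3, 0.3]
gripper_width: 0.746
```

View pics/wrist12.png

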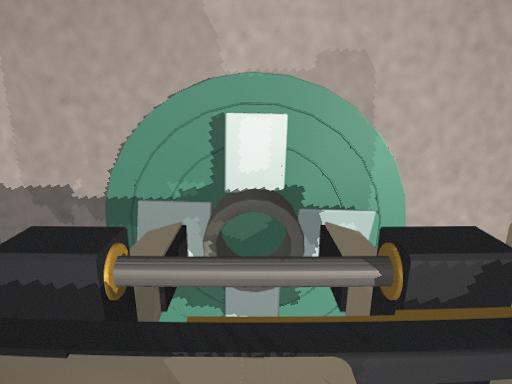

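The wheel lies on the mat at (253,230), with the pads clear of the hub. Retreating straight up and checking everything.

```bash
python3 -m jog '[[0,0,-0.5,0,0,0,0.5],[0,0,-1.5,0,0,0,0.5],[0,0,-3,0,0,0,0.5],[0,0,-4,0,0,0,0.5],[0,0,-4.5,0,0,0,0.5],[0,0,-4.5,0,0,0,0.5],[0,0,-4.5,0,0,0,0.5],[0,0,0,0,0,0,0.5]]'
python3 - <<'E'
from workcell import eyes, robot
from h import *
c=eyes.capture("scene"); save("scene13",c); pickle.dump(c,open("scene13.pkl","wb"))
t=eyes.capture("top"); save("top13",t); pickle.dump(t,open("top13.pkl","wb"))
print(robot.observe()["wrist_force"])
# wheel: depth points above mat in scene view
m=np.zeros((384,512),bool); m[110:165,265:340]=1
P,uv=depthpts(c,m); q=P[(P[:,2]>.009)&(P[:,2]<.05)]
hub=q[q[:,2]>.0255]; print("hub n",len(hub),hub.min(0),hub.max(0),circ(cv2.convexHull(hub[:,:2].astype(np.float32))[:,0]))
bl=q[(q[:,2]<.02)]; A=np.c_[bl[:,:2],np.ones(len(bl))]; s=np.linalg.lstsq(A,bl[:,2],rcond=None)[0]; print("blade tilt",np.hypot(*s[:2]),bl[:,2].mean())
m[:]=0; m[265:330,100:165]=1
P,uv=depthpts(c,m); q=P[P[:,2]>.022]; print("nut",len(q),q.min(0),q.max(0))
# bystanders vs start
t0=load("top0")
d=np.abs(t["frame"].astype(int)-t0["frame"]).max(2)
for nm,(u,v,r) in dict(perf=(209,241,14),roll=(315,254,12),comp=(288,139,16)).items():
    a=t0["z_map"][v-r:v+r,u-r:u+r]; b=t["z_map"][v-r:v+r,u-r:u+r]; print(nm,np.abs(a-b).max(),(np.abs(a-b)>.01).sum())
E
```

```text
t: 23.65
eef_pos: [0.4467, 0.3227, 0.2663]
orientation: [3.131, 0.006, 2.617]
wrist_force: [0.8, 0.2, -0.2]
gripper_width: 0.747
[-0.49693438 -0.60055423  0.04949124]
hub n 121 [0.41962584 0.1474135  0.02565037] [0.46719676 0.34625252 0.04983245] (array([0.43373584, 0.24761721]), np.float64(0.0896692259527453))
blade tilt 0.004775929472966366 0.012778816445963594
nut 280 [ 0.44933007 -0.38664326  0.02201387] [ 0.5738917  -0.26067045  0.03425232]
perf 1.010956 5
roll 0.998314 7
comp 1.0333388 7
```

View pics/scene13.png

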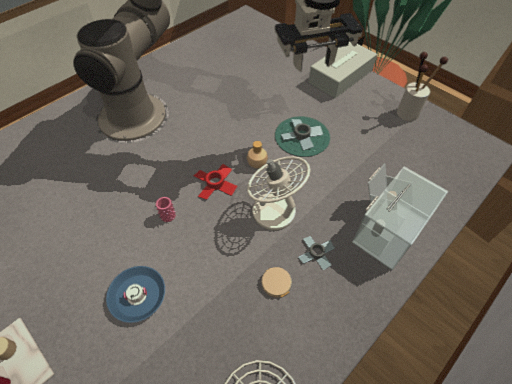

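The scene view shows the nut in the dish at (134,293) and the wheel flat on the mat at (302,130). The bystanders are where they were, and the gripper is clear of everything.

```bash
python3 -c "
from workcell import robot
print(robot.close_job())"
```

```text
the job is handed in; nothing more can be done
None
```

I handed the job in at about 23.8 s, with the nut in the dish and the blade wheel flat on the mat. The interface gives no verdict, so success rests on my own checks.

**What I did:**
- **Nut:** I squeezed both pink tabs fully in (about 37 mm across). I then turned the nut 81.5° clockwise and drew it off along the spindle. It went down gently near the middle of the blue dish, with a contact force of about 4 N.
- **Wheel:** I gripped it by its hub and lifted it off the same way. It was laid on the green mat with its outer face up and released. The wrist force reached about 14 N when it touched down.

**Last checks:**
- **Wheel position:** the blades tilt about 0.005 rad, and the hub is within about 2 mm of the mat's centre. That position comes from the depth extents and the release pose. An automatic circle fit on the hub failed because it also picked up the perfume bottle's pixels.
- **Nut position:** the nut's depth extents were also polluted, by the dish rim. Its place is confirmed by the pictures and the release pose, which was within about 1 mm of the dish's centre.
- **Bystanders:** the perfume bottle, hair roller and compact look unmoved in the pictures. The depth maps before and after differ in only 5 to 7 pixels at each; the roughly 1 m jumps look like missing readings.
- **Robot:** the gripper was clear of everything, about 23 cm above the mat, when I handed in.

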